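Hold the plant-food slide gate open at the dose marker

TASK

The blue watering can is standing in the way of the plant-food dispenser's slide: keeping it upright, set it down in the round green drip tray and let go of it. Then draw the spring-loaded slide out by its black handle until the yellow pointer is over the red dose marker and keep it there, without letting it snap back; finish while still holding it at the marker, so that I can pour the feed through. Leave the other things where they stand.

Things in the scene. Friction and masses are not known exactly. Their poses are not given: they have to be found in the camera images.
- can_grip (a point): Middle of the top handle bar of the blue watering can, straight above the middle of the foot, 175 mm above the can's underside. The bar is round, 14 mm thick, straight for 76 mm along the can's own x axis, with 51 mm free under it. z is the can's up axis.
- can: Blue plastic watering can, 0.2 to 0.45 kg; origin at the centre of its underside, z up. Round body 110 mm across at the foot, 117 mm high; top handle as above. Spout and rose point along +x and reach 160 mm from the middle of the foot, up to 175 mm high; the back of the handle reaches 75 mm along -x.
- tray_centre (a point): Round green drip tray fixed on the table, 200 mm across at the rim, 168 mm across at the floor, rim 16 mm high; this point is the centre of its flat floor, 5 mm above the table.
- pull_handle (a point): Black D-shaped handle on the slide of the plant-food dispenser, this point is the middle of its round bar: 12 mm thick, 80 mm long along its own y axis, 168 mm above the table, 32 mm free below it. Pulling out goes along its own -x axis, level. At the start it is 120 mm in front of the dispenser's clear round hopper (120 mm across, top 318 mm above the table).
- gate (a joint): Travel of the slide in m: 0 shut (where its spring keeps it), growing as it is pulled out, end stop at 0.075. The pull needed grows from about 4 N at the start to about 10 N at the end stop; let go, it snaps shut.
- pointer (a point): Tip of the yellow pointer on the slide, which runs over a white scale with black ticks every 10 mm beside the slide; it moves with the slide.
- dose_marker: Red marker clip set on the white scale, 12 mm wide along the scale; origin at its middle, its x axis along the scale and the slide (pulling goes to -x). It lies 30 to 60 mm of slide travel away from the shut pointer. It does not stop the slide.
- feed_saucer: Terracotta-coloured saucer, 104 mm across, 18 mm high, standing under the dispenser's spout; leave it. Origin at the centre of its underside.
- mister: Green glass plant mister with a brass pump head, 64 mm across, 153 mm high; leave it. Origin at the centre of its underside.
- brush: Wooden-handled brush lying down, 205 mm long along its x axis, 35 mm high; leave it. Origin on the table under its middle.
- saucers: Stack of brown plastic saucers, 120 mm across, 48 mm high; leave it. Origin at the centre of its underside.
- succulent: Succulent in a terracotta pot, 96 mm across, 130 mm high; leave it. Origin at the centre of its underside.
- nursery_pot: Empty black plant pot, 84 mm across, 80 mm high; leave it. Origin at the centre of its underside.
Not all that is in view belongs to the job. There is more than one size of the can; the one meant has the size given above.

How it is judged:
By the outcome, as a careful person would: the job done as asked, in the order asked, and still so for the second after the job is handed in, while the arm keeps its last pose, push and grip.
It also fails if it takes over 58 s, if anything falls off the work surface, if the arm or the gripper's body presses on something with over 40 N, if the wrist force passes 120 N, or if a joint passes its speed limit or range.

ROBOT

A 6-joint arm with a two-finger parallel gripper is mounted at the origin on the work surface. World frame = base frame: x ahead of the robot, y to its left, z up, the work surface at z = 0. Lengths are in m, angles in degrees, forces in N, time in s.
With the tool pointing down it reaches from about 0.35 to 0.85 m from the base axis. Payload 8.1 kg.
Tool frame: the origin (TCP) lies midway between the tips of the shut fingers; the grasp point (between the pads) lies 19 mm behind it; z points along the fingers, y is the direction in which the jaws open and shut (so a half turn about z gives the same grasp; the last joint's range is limited). The gripper opens to 85 mm and grips with 20 to 120 N. Pads are 22 mm wide; open, the fingers measure 114 mm over their backs; the gripper's body (76 mm by 85 mm) begins 54 mm behind the grasp point. The pads swing forward as they close: fully open they stand 13 mm farther back than shut.
Start: joints at [-77.143, 7.471, 85.268, -0, 87.261, -4.893], TCP at [0.183, -0.571, 0.231] pointing down, gripper open.
Joint ranges: [-169.43, 169.43], [-51.17, 129.36], [1.28, 143.12], [-76.62, 256.62], [0, 156.53], [-152.29, 152.29]. Speed limits (degrees/s): [136.94, 136.94, 159.86, 180, 180, 180].

INTERFACE

Orientations are given as [roll, pitch, yaw] about the fixed x, y, z axes, in that order (R = Rz(yaw) Ry(pitch) Rx(roll)).
In Python, from cell import bot, optics, job gives the robot as it stands.
- The arm moves only by the shell command python3 -m pendant 'ROWS' [OPENING] [FORCE]. ROWS is JSON, a list of rows, each an object of numbers: "x", "y", "z": the shift along the tool's x, y, z in m; "ax", "ay", "az": the turn, a rotation vector about the tool's x, y, z in degrees. In form: [{"x": .., "y": .., "z": .., "ax": .., "ay": .., "az": ..}, ...]. A call has 1 to 10 rows; each row is the pose to reach, as a shift and turn from the pose commanded when the call began, along the tool's axes at that moment; what a row does not reach only later rows make up. A row lasts 1/12 s, in which the tool goes at most 41.7 mm and 7.16 degrees, less where a joint would pass 70% of its speed; a pose out of reach is approached as far as the arm can. A call with a gripper value outside its range is refused whole. OPENING is the finger opening in m, from 0 to 0.0854, set as the call begins (- or left out, the last holds). The fingers move at their own pace and stop on an object; FORCE is the grip in N (left out, the last holds). Time passes only in rows, so rows that repeat a pose let the fingers close. It gives the time, the measured TCP pose, the force and the opening at its end, in the units of the state.
- bot.sense(): the state, without advancing time (a new reading comes with each control period).
- optics.snapshot(name): name is "scene" or "top" or "wrist"; returns (picture, depth): 400x640x3 uint8, red, green, blue; 400x640 float32, m along the optical axis (not along the pixel's ray), 0 where there is no reading.
- optics.get_calibration(name): a dict with "camera_matrix" (3x3 intrinsics, pixels), "extrinsics" (4x4, takes a point from world to camera coordinates). Camera axes: x right, y down, z forward; pixel columns grow to the right and rows downward; lengths in m; the calibration is good to about 2 mm. A picture is of the moment at which its call begins: read the wrist's pose just before it. get_calibration takes no time and is no camera call; for the wrist camera it gives the pose at the moment of the call.
- job.job_done(): hands the job in, once; it reports no verdict.
Trained networks look in the newest picture that a camera, given by its name, has taken for a name from the list of things; names that differ only in an ending like _2 or _b are one class to them, and where a whole thing is asked for, a point or a joint stands for the part that bears it (a point fixed in the world has none). Each returns a list of dicts, best first, with "p" (0 to 1); they miss things now and then, are a little off and sometimes report something else, mostly with a low value. They report only what shows in the picture. A call takes as long as a camera call. They do not tell look-alikes from the thing itself.
- optics.search_frame(thing, camera): "location" ([x, y, z] in m, in the coordinates of the camera as it stood for that picture, good to about 4 mm: the middle of the surface that is visible of it).
The state is a dict: "time_s": time; "qpos": joint angles; "dq": joint speeds; "joint_efforts": joint torques, N m; "tcp_pos": TCP position; "eef_rot": TCP orientation; "contact_force": force on the tool from outside, world axes, zero at the start; "torque": the same for the moment, N m; "width": finger opening in m.
Only numpy, scipy, OpenCV 4.12 (cv2) and the standard library are available. Lean on these libraries where they do the work, as an engineer would, in place of code of your own. Each camera call takes 0.05 s, during which the arm holds its last target. There are 200 camera calls.

## Working session

There is one attempt and no reset: what is moved stays moved. The work goes in short steps, Python scripts to look and compute and a shell command to move; the robot and the scene stay as the last step left them, time stands still between calls to the robot, and variables do not carry over. Pictures are saved under pics/ and viewed, about 8 in all and at most 12, crops included, and the job is handed in when it is done.

```bash
mkdir -p pics; ls; cat > h.py <<'E'
import numpy as np, cv2
from cell import bot, optics, job
def snap(n, f=None):
    T=np.linalg.inv(optics.get_calibration(n)["extrinsics"]); K=np.array(optics.get_calibration(n)["camera_matrix"])
    im,d=optics.snapshot(n)
    if f: cv2.imwrite(f, cv2.cvtColor(im,cv2.COLOR_RGB2BGR))
    return im,d,K,T
def cloud(d,K,T):
    v,u=np.mgrid[:d.shape[0],:d.shape[1]]
    P=np.stack([(u-K[0,2])/K[0,0]*d,(v-K[1,2])/K[1,1]*d,d],-1)
    return P@T[:3,:3].T+T[:3,3]
def pix(p,K,T):
    c=np.linalg.inv(T)@np.r_[p,1]; return np.round(K@c)[:2]*0+np.round((K@c[:3]/c[2])[:2])
E
python3 - <<'E'
from h import *
np.set_printoptions(precision=3,suppress=True)
s=bot.sense(); print({k:np.round(s[k],3) for k in s})
for n in ["scene","top"]:
    im,d,K,T=snap(n,f"pics/{n}1.png"); print(n,T[:3,3],K[0])
    for t in ["can_grip","can","tray_centre","pull_handle","pointer","dose_marker","mister","succulent"]:
        try:
            for r in optics.search_frame(t,n)[:4]:
                w=T[:3,:3]@np.array(r["location"])+T[:3,3]; print(t,round(r["p"],2),w,pix(w,K,T))
        except Exception as e: print(t,e)
E
```

```text
pics
{'time_s': np.float64(0.0), 'qpos': array([-77.145,   7.516,  85.33 ,  -0.   ,  87.261,  -4.893]), 'dq': array([-0.001, -0.007, -0.013,  0.028,  0.032, -0.015]), 'joint_efforts': array([  0.002, -56.939, -50.055,  -0.   ,   0.015,   0.   ]), 'tcp_pos': array([ 0.183, -0.571,  0.23 ]), 'eef_rot': array([-179.894,   -0.009,   17.748]), 'contact_force': array([-0.287,  0.498,  1.296]), 'torque': array([ 0.   , -0.035, -0.042]), 'width': np.float64(0.085)}
scene [ 1.625 -0.03   1.029] [424.578   0.    328.701]
can_grip matmul: Input operand 1 has a mismatch in its core dimension 0, with gufunc signature (n?,k),(k,m?)->(n?,m?) (size 4 is different from 3)
can matmul: Input operand 1 has a mismatch in its core dimension 0, with gufunc signature (n?,k),(k,m?)->(n?,m?) (size 4 is different from 3)
tray_centre matmul: Input operand 1 has a mismatch in its core dimension 0, with gufunc signature (n?,k),(k,m?)->(n?,m?) (size 4 is different from 3)
pull_handle matmul: Input operand 1 has a mismatch in its core dimension 0, with gufunc signature (n?,k),(k,m?)->(n?,m?) (size 4 is different fr
[... 1125 characters left out ...]
s a mismatch in its core dimension 0, with gufunc signature (n?,k),(k,m?)->(n?,m?) (size 4 is different from 3)
pointer matmul: Input operand 1 has a mismatch in its core dimension 0, with gufunc signature (n?,k),(k,m?)->(n?,m?) (size 4 is different from 3)
dose_marker matmul: Input operand 1 has a mismatch in its core dimension 0, with gufunc signature (n?,k),(k,m?)->(n?,m?) (size 4 is different from 3)
mister matmul: Input operand 1 has a mismatch in its core dimension 0, with gufunc signature (n?,k),(k,m?)->(n?,m?) (size 4 is different from 3)
succulent matmul: Input operand 1 has a mismatch in its core dimension 0, with gufunc signature (n?,k),(k,m?)->(n?,m?) (size 4 is different from 3)
```

```bash
python3 - <<'E'
s=open('h.py').read().split("def pix")[0]+"""def pix(p,K,T):
    c=K@(T[:3,:3].T@(np.array(p)-T[:3,3])); return np.round(c[:2]/c[2])
def find(t,n,K,T,m=4):
    for r in optics.search_frame(t,n)[:m]:
        w=T[:3,:3]@np.array(r["location"])+T[:3,3]; print(n,t,round(r["p"],2),w,pix(w,K,T))
np.set_printoptions(precision=4,suppress=True)
"""
open('h.py','w').write(s)
E
python3 - <<'E'
from h import *
for n in ["scene","top"]:
    im,d,K,T=snap(n,f"pics/{n}2.png"); np.savez(f"{n}2.npz",im=im,d=d,K=K,T=T)
    for t in ["can_grip","can","tray_centre","pull_handle","pointer","dose_marker"]: find(t,n,K,T)
E
```

```text
scene can_grip 0.7 [0.6927 0.1349 0.1227] [385. 237.]
scene can_grip 0.58 [0.4732 0.1942 0.0888] [394. 200.]
scene can_grip 0.57 [ 0.35   -0.2365  0.0813] [274. 183.]
scene can 0.86 [0.4739 0.196  0.0874] [394. 200.]
scene can 0.71 [0.6944 0.1325 0.1175] [384. 238.]
scene can 0.71 [ 0.3477 -0.2349  0.0847] [274. 182.]
scene can 0.71 [0.6194 0.282  0.1259] [428. 219.]
scene tray_centre 0.74 [ 0.5657 -0.2835  0.0098] [257. 237.]
scene pull_handle 0.63 [ 0.5695 -0.2846  0.0086] [257. 238.]
scene pull_handle 0.56 [0.6152 0.2826 0.1277] [428. 218.]
scene pointer 0.71 [0.6176 0.2766 0.1301] [427. 218.]
scene dose_marker 0.49 [0.6776 0.3049 0.1276] [439. 231.]
top can_grip 0.95 [ 0.3215 -0.2314  0.0874] [395. 278.]
top can_grip 0.69 [0.6596 0.1362 0.1174] [259. 157.]
top can_grip 0.68 [0.4481 0.1852 0.0864] [242. 234.]
top can 0.87 [0.443  0.1837 0.0904] [243. 236.]
top can 0.76 [0.6592 0.1309 0.1132] [261. 157.]
top can 0.71 [ 0.3193 -0.2323  0.0875] [395. 279.]
top tray_centre 0.84 [ 0.5767 -0.285   0.0027] [404. 191.]
top pull_handle 0.69 [0.617  0.2869 0.1309] [203. 172.]
top pointer 0.88 [0.6205 0.2862 0.1283] [204. 170.]
top dose_marker 0.55 [0.6772 0.3003 0.1285] [199. 151.]
```

View pics/scene1.png

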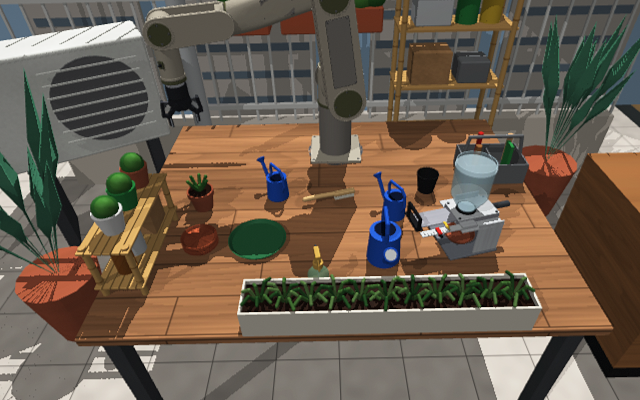

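View pics/top1.png

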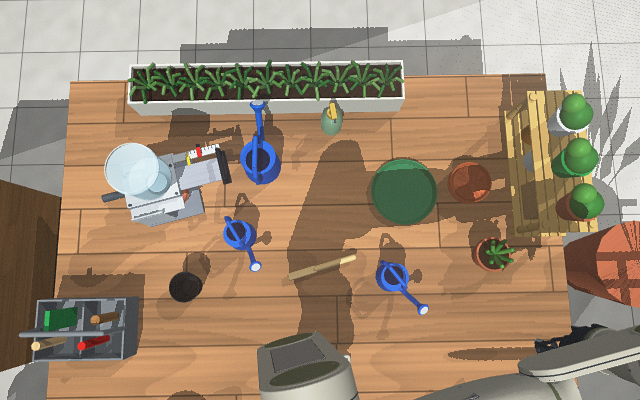

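```bash
cat >> h.py <<'E'
def mask(im,lo,hi):
    h=cv2.cvtColor(im,cv2.COLOR_RGB2HSV); return cv2.inRange(h,np.array(lo),np.array(hi))>0
def load(n): z=np.load(f"{n}.npz"); return z["im"],z["d"],z["K"],z["T"]
E
python3 - <<'E'
from h import *
for n in ["top2","scene2"]:
    im,d,K,T=load(n); P=cloud(d,K,T); ok=d>0
    b=mask(im,(105,120,40),(128,255,255))&ok
    for c,name in [((.66,.135),"big"),((.45,.185),"s1"),((.32,-.23),"s2")]:
        q=P[b&(np.hypot(P[...,0]-c[0],P[...,1]-c[1])<.2)]
        q=q[np.hypot(q[:,0]-c[0],q[:,1]-c[1])<(.2 if name=="big" else .1)]
        print(n,name,len(q),"zmax",np.percentile(q[:,2],[90,98,100]), "ext",q.min(0),q.max(0))
        if name=="big":
            t=q[(q[:,2]>.155)&(q[:,2]<.19)]; 
            g=np.round(t,3); g=g[np.argsort(g[:,0])]; print(len(g)); print(g[::max(1,len(g)//25)])
    g=mask(im,(60,80,30),(90,255,200))&ok&(P[...,2]<.03)&(np.hypot(P[...,0]-.575,P[...,1]+.285)<.14)
    t=P[g]; print("tray",t.min(0),t.max(0),(t.min(0)+t.max(0))/2,np.median(t,0))
    for nm,lo,hi in [("yellow",(22,120,120),(35,255,255)),("red",(0,170,120),(6,255,255)),("red2",(174,170,120),(180,255,255))]:
        m=mask(im,lo,hi)&ok&(np.hypot(P[...,0]-.66,P[...,1]-.3)<.1)&(P[...,2]>.08)
        if m.any():
            v,u=np.where(m); t=P[m]; print(nm,len(t),t.mean(0),t.min(0),t.max(0),u.mean(),v.mean())
    k=mask(im,(0,0,0),(180,255,45))&ok&(np.hypot(P[...,0]-.63,P[...,1]-.22)<.08)&(P[...,2]>.14)&(P[...,2]<.2)
    t=P[k]; 
    if len(t): print("black",len(t),t.mean(0),t.min(0),t.max(0)); print(np.round(t[np.argsort(t[:,0])][::max(1,len(t)//15)],3))
im=load("top2")[0][90:210,100:290]
a=cv2.resize(im,None,fx=4,fy=4,interpolation=cv2.INTER_CUBIC)
cv2.imwrite("pics/crop1.png",cv2.cvtColor(a,cv2.COLOR_RGB2BGR))
E
```

```text
top2 big 1388 zmax [0.1776 0.1827 0.1875] ext [0.4631 0.0868 0.0051] [0.8099 0.227  0.1875]
289
[[0.594 0.142 0.155]
 [0.601 0.144 0.159]
 [0.605 0.145 0.167]
 [0.609 0.137 0.171]
 [0.614 0.139 0.177]
 [0.619 0.146 0.178]
 [0.625 0.143 0.185]
 [0.631 0.138 0.184]
 [0.637 0.141 0.182]
 [0.643 0.147 0.177]
 [0.649 0.136 0.176]
 [0.655 0.14  0.186]
 [0.661 0.146 0.181]
 [0.666 0.141 0.182]
 [0.672 0.138 0.183]
 [0.676 0.147 0.179]
 [0.682 0.144 0.176]
 [0.686 0.141 0.181]
 [0.693 0.143 0.184]
 [0.699 0.136 0.182]
 [0.782 0.135 0.155]
 [0.784 0.136 0.164]
 [0.785 0.141 0.17 ]
 [0.788 0.128 0.167]
 [0.789 0.125 0.166]
 [0.793 0.134 0.163]
 [0.8   0.156 0.16 ]]
top2 s1 669 zmax [0.1373 0.1412 0.1439] ext [0.354  0.1317 0.0054] [0.4948 0.2386 0.1439]
top2 s2 672 zmax [0.1383 0.1417 0.1439] ext [ 0.2355 -0.3016  0.0042] [ 0.3679 -0.1894  0.1439]
tray [ 0.4788 -0.3795 -0.0038] [ 0.6733 -0.1837  0.0235] [ 0.576  -0.2816  0.0099] [ 0.5739 -0.2808  0.0055]
yellow 32 [0.6524 0.3306 0.1294] [0.637  0.3242 0.1263] [0.6702 0.3366 0.1354] 187.78125 159.34375
red 38 [0.675  0.3028 0.1264] [0.6617 0.29
[... 1301 characters left out ...]
2] [ 0.6724 -0.1855  0.0235] [ 0.5739 -0.2828  0.0111] [ 0.5702 -0.283   0.0076]
yellow 17 [0.6531 0.3294 0.1309] [0.6405 0.323  0.1259] [0.6642 0.3357 0.1346] 445.7647058823529 224.52941176470588
red 22 [0.6767 0.3022 0.1285] [0.6605 0.2948 0.1236] [0.6877 0.3093 0.133 ] 438.5 230.5
black 108 [0.6377 0.2318 0.1656] [0.5903 0.2167 0.14  ] [0.6773 0.2458 0.179 ]
[[0.59  0.221 0.173]
 [0.593 0.22  0.146]
 [0.595 0.225 0.152]
 [0.599 0.219 0.172]
 [0.609 0.221 0.173]
 [0.616 0.232 0.174]
 [0.625 0.225 0.173]
 [0.636 0.229 0.175]
 [0.644 0.236 0.177]
 [0.659 0.235 0.17 ]
 [0.666 0.236 0.176]
 [0.669 0.235 0.154]
 [0.67  0.237 0.156]
 [0.671 0.244 0.177]
 [0.672 0.245 0.141]
 [0.675 0.241 0.168]]
```

View pics/crop1.png

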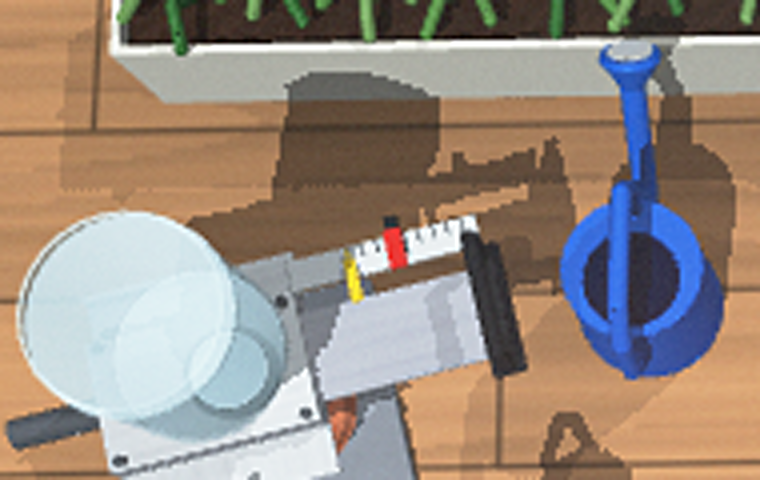

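Candidates for the can in the top view: the large can at (259,157), standing in front of the slide with its bar top at about 0.182 m; a small one at (239,234) with its top at 0.142 m; and a small one at (392,278) with its top at 0.142 m. The crop confirms the large one: it stands in the slide's path and its bar (crop 620,280) runs along world x. The black handle is at crop (490,300), the yellow pointer at (352,275) and the red marker at (395,248).

```bash
cat >> h.py <<'E'
from scipy.spatial.transform import Rotation as Ro
def delta(p,yaw):
    s=bot.sense(); R=Ro.from_euler("xyz",s["eef_rot"],degrees=True)
    G=Ro.from_euler("xyz",[180,0,yaw],degrees=True)
    print("t",round(float(s["time_s"]),2),"tcp",s["tcp_pos"],s["eef_rot"],"w",s["width"],"F",s["contact_force"])
    print("shift",R.inv().apply(np.array(p)-s["tcp_pos"]),"turn",(R.inv()*G).as_rotvec(degrees=True))
E
python3 -c "
from h import *
delta([.657,.14,.28],0)"
```

```text
t 1.6 tcp [ 0.1829 -0.5714  0.2313] [179.9997  -0.0006  17.747 ] w 0.08555669720006023 F [ 0.5084  0.4361 -0.2   ]
shift [ 0.6684 -0.5331 -0.0487] turn [ 0.0002 -0.0007 17.747 ]
```

```bash
python3 -m pendant '[{"z":-0.04},{"x":0.668,"y":-0.533,"z":-0.049,"az":17.7},{"x":0.668,"y":-0.533,"z":-0.049,"az":17.7},{"x":0.668,"y":-0.533,"z":-0.049,"az":17.7},{"x":0.668,"y":-0.533,"z":-0.049,"az":17.7},{"x":0.668,"y":-0.533,"z":-0.049,"az":17.7},{"x":0.668,"y":-0.533,"z":-0.049,"az":17.7},{"x":0.668,"y":-0.533,"z":-0.049,"az":17.7},{"x":0.668,"y":-0.533,"z":-0.049,"az":17.7},{"x":0.668,"y":-0.533,"z":-0.049,"az":17.7}]'
python3 -c "
from h import *
delta([.657,.14,.28],0)"
```

```text
t 1.6 tcp [ 0.1829 -0.5714  0.2313] [179.9997  -0.0006  17.747 ] w 0.08555669720006023 F [ 0.5084  0.4361 -0.2   ]
shift [ 0.6684 -0.5331 -0.0487] turn [ 0.0002 -0.0007 17.747 ]schema error: expected keys x, y, z, ax, ay, az
```

```bash
python3 -m pendant '[{"x":0,"y":0,"z":-0.04,"ax":0,"ay":0,"az":0},{"x":0.668,"y":-0.533,"z":-0.049,"ax":0,"ay":0,"az":17.7},{"x":0.668,"y":-0.533,"z":-0.049,"ax":0,"ay":0,"az":17.7},{"x":0.668,"y":-0.533,"z":-0.049,"ax":0,"ay":0,"az":17.7},{"x":0.668,"y":-0.533,"z":-0.049,"ax":0,"ay":0,"az":17.7},{"x":0.668,"y":-0.533,"z":-0.049,"ax":0,"ay":0,"az":17.7},{"x":0.668,"y":-0.533,"z":-0.049,"ax":0,"ay":0,"az":17.7},{"x":0.668,"y":-0.533,"z":-0.049,"ax":0,"ay":0,"az":17.7},{"x":0.668,"y":-0.533,"z":-0.049,"ax":0,"ay":0,"az":17.7},{"x":0.668,"y":-0.533,"z":-0.049,"ax":0,"ay":0,"az":17.7}]'
python3 -c "
from h import *
delta([.657,.14,.28],0)"
```

```text
time_s: 2.43
tcp_pos: [0.3915, -0.2575, 0.2756]
eef_rot: [180.0, -0.0, 0.0]
contact_force: [0.3, -1.8, 0.5]
width: 0.0856
t 2.43 tcp [ 0.3915 -0.2575  0.2756] [179.966   -0.0436   0.0314] w 0.08557720997718671 F [ 0.2811 -1.7579  0.48  ]
shift [ 0.2657 -0.3974 -0.0044] turn [ 0.034  -0.0436  0.0314]
```

```bash
python3 -m pendant '[{"x":0.265,"y":-0.397,"z":-0.004,"ax":0,"ay":0,"az":0},{"x":0.265,"y":-0.397,"z":-0.004,"ax":0,"ay":0,"az":0},{"x":0.265,"y":-0.397,"z":-0.004,"ax":0,"ay":0,"az":0},{"x":0.265,"y":-0.397,"z":-0.004,"ax":0,"ay":0,"az":0},{"x":0.265,"y":-0.397,"z":-0.004,"ax":0,"ay":0,"az":0},{"x":0.265,"y":-0.397,"z":-0.004,"ax":0,"ay":0,"az":0},{"x":0.265,"y":-0.397,"z":-0.004,"ax":0,"ay":0,"az":0},{"x":0.265,"y":-0.397,"z":-0.004,"ax":0,"ay":0,"az":0},{"x":0.265,"y":-0.397,"z":-0.004,"ax":0,"ay":0,"az":0},{"x":0.265,"y":-0.397,"z":-0.004,"ax":0,"ay":0,"az":0}]'
python3 -m pendant '[{"x":0,"y":-0.08,"z":0,"ax":0,"ay":0,"az":0},{"x":0,"y":-0.08,"z":0,"ax":0,"ay":0,"az":0},{"x":0,"y":-0.08,"z":0,"ax":0,"ay":0,"az":0},{"x":0,"y":-0.08,"z":0,"ax":0,"ay":0,"az":0}]'
python3 - <<'E'
from h import *
delta([.657,.14,.28],0)
im,d,K,T=snap("wrist","pics/w1.png"); np.savez("w1.npz",im=im,d=d,K=K,T=T); P=cloud(d,K,T)
print("cam",T[:3,3],T[:3,2])
b=mask(im,(105,120,40),(128,255,255))&(d>0)&(P[...,2]>.165)&(P[...,2]<.2)
t=P[b]; t=t[(t[:,0]<.74)&(abs(t[:,1]-.14)<.05)]
for x in np.arange(.6,.72,.01):
    q=t[abs(t[:,0]-x)<.005]
    if len(q): print(round(x,3),len(q),q[:,1].min(),q[:,1].max(),np.percentile(q[:,2],95))
find("can_grip","wrist",K,T); print(optics.search_frame("can","wrist")[:1])
E
```

```text
time_s: 3.27
tcp_pos: [0.6226, 0.0895, 0.2788]
eef_rot: [180.0, -0.0, 0.1]
contact_force: [0.2, -0.9, -0.0]
width: 0.0855
time_s: 3.6
tcp_pos: [0.6214, 0.1699, 0.2782]
eef_rot: [180.0, 0.0, 0.3]
contact_force: [0.1, -1.1, -0.4]
width: 0.0853
t 3.6 tcp [0.6214 0.1699 0.2782] [179.9987   0.0379   0.2742] w 0.08531935004531142 F [ 0.0648 -1.0604 -0.4185]
shift [ 0.0355  0.0301 -0.0018] turn [0.0014 0.0379 0.2742]
cam [0.6926 0.1704 0.4209] [-0.2783 -0.0015 -0.9605]
0.6 11 0.13818623794461363 0.1459311024869426 0.16749942496218664
0.61 103 0.13772060822126891 0.14893285839945583 0.1775818574492427
0.62 173 0.1362018048113244 0.14903680371603634 0.18229884271290572
0.63 208 0.13475844395011327 0.148485280955316 0.18249969871930408
0.64 218 0.1344350007217864 0.14848886542546283 0.18282134916081125
0.65 227 0.1342302182612558 0.14810649723763422 0.18273786790962995
0.66 236 0.13380657082956007 0.14775198967281117 0.18284523737257938
0.67 248 0.13373491174922938 0.1473869405594836 0.1826594701933237
0.68 253 0.1334601324524246 0.1474523471958251 0.18287763470819324
0.69 265 0.13321935722698788 0.1471404163105553 0.1825442004954452
0.7 244 0.13312238745673086 0.14678030990403318 0.18240696086775035
0.71 45 0.1350011315159107 0.14507412835749933 0.17147179390225026
wrist can_grip 0.78 [0.6676 0.14   0.1178] [349. 136.]
wrist can_grip 0.57 [0.4723 0.1973 0.0901] [294. 298.]
wrist can_grip 0.46 [ 0.3581 -0.2478  0.067 ] [619. 362.]
[{'location': [0.0294, -0.0627, 0.2967], 'p': 0.95}]
```

```bash
python3 -m pendant '[{"x":0.0366,"y":0.029,"z":0,"ax":0,"ay":0,"az":1.6},{"x":0.0366,"y":0.029,"z":0,"ax":0,"ay":0,"az":1.6},{"x":0.0366,"y":0.029,"z":0.02,"ax":0,"ay":0,"az":1.6},{"x":0.0366,"y":0.029,"z":0.05,"ax":0,"ay":0,"az":1.6},{"x":0.0366,"y":0.029,"z":0.05,"ax":0,"ay":0,"az":1.6},{"x":0.0366,"y":0.029,"z":0.05,"ax":0,"ay":0,"az":1.6}]' 0.055
python3 -c "
from h import *
delta([.658,.141,.155],-1.3)"
```

```text
time_s: 4.25
tcp_pos: [0.6571, 0.1366, 0.2267]
eef_rot: [179.9, 0.3, -1.7]
contact_force: [-0.2, 0.1, 1.1]
width: 0.055
t 4.25 tcp [0.6571 0.1366 0.2267] [179.9431   0.2722  -1.6734] w 0.055034944581196885 F [-0.1646  0.1265  1.136 ]
shift [ 0.0011 -0.0045  0.0717] turn [ 0.056   0.2724 -0.3732]
```

```bash
python3 -m pendant '[{"x":0.001,"y":-0.0045,"z":0.02,"ax":0,"ay":0,"az":-0.3},{"x":0.001,"y":-0.0045,"z":0.045,"ax":0,"ay":0,"az":-0.3},{"x":0.001,"y":-0.0045,"z":0.06,"ax":0,"ay":0,"az":-0.3},{"x":0.001,"y":-0.0045,"z":0.0715,"ax":0,"ay":0,"az":-0.3},{"x":0.001,"y":-0.0045,"z":0.0715,"ax":0,"ay":0,"az":-0.3},{"x":0.001,"y":-0.0045,"z":0.0715,"ax":0,"ay":0,"az":-0.3}]'
python3 -c "
from h import *
delta([.658,.141,.155],-1.3)"
```

```text
time_s: 4.75
tcp_pos: [0.6599, 0.1426, 0.1585]
eef_rot: [-180.0, -0.0, -1.3]
contact_force: [-0.1, 0.1, 1.0]
width: 0.0553
t 4.75 tcp [0.6599 0.1426 0.1585] [-179.9965   -0.0461   -1.273 ] w 0.055278719338094244 F [-0.1014  0.0609  0.9503]
shift [-0.0019  0.0017  0.0035] turn [-0.0035 -0.0461  0.027 ]
```

```bash
python3 -m pendant '[{"x":-0.001,"y":0.001,"z":0.002,"ax":0,"ay":0,"az":0},{"x":-0.001,"y":0.001,"z":0.002,"ax":0,"ay":0,"az":0},{"x":-0.001,"y":0.001,"z":0.002,"ax":0,"ay":0,"az":0},{"x":-0.001,"y":0.001,"z":0.002,"ax":0,"ay":0,"az":0},{"x":-0.001,"y":0.001,"z":0.002,"ax":0,"ay":0,"az":0},{"x":-0.001,"y":0.001,"z":0.002,"ax":0,"ay":0,"az":0}]' 0 70
python3 -m pendant '[{"x":0,"y":0,"z":0,"ax":0,"ay":0,"az":0},{"x":0,"y":0,"z":-0.02,"ax":0,"ay":0,"az":0},{"x":0,"y":0,"z":-0.05,"ax":0,"ay":0,"az":0},{"x":0,"y":0,"z":-0.085,"ax":0,"ay":0,"az":0},{"x":0,"y":0,"z":-0.12,"ax":0,"ay":0,"az":0},{"x":0,"y":0,"z":-0.12,"ax":0,"ay":0,"az":0},{"x":0,"y":0,"z":-0.12,"ax":0,"ay":0,"az":0}]'
python3 - <<'E'
from h import *
delta([.575,-.282,.275],-1.3)
im,d,K,T=snap("scene","pics/s3.png")
E
```

```text
time_s: 5.25
tcp_pos: [0.6592, 0.1417, 0.1567]
eef_rot: [180.0, -0.1, -1.3]
contact_force: [-0.3, -1.5, 6.5]
width: 0.0119
time_s: 5.83
tcp_pos: [0.6599, 0.1423, 0.2785]
eef_rot: [-179.9, -0.3, -1.2]
contact_force: [-0.8, -0.4, -3.3]
width: 0.0118
t 5.83 tcp [0.6599 0.1423 0.2785] [-179.941    -0.3183   -1.2404] w 0.011782832295406718 F [-0.7729 -0.3878 -3.317 ]
shift [-0.0757  0.426   0.0027] turn [-0.0592 -0.3183  0.0598]
```

View pics/s3.png

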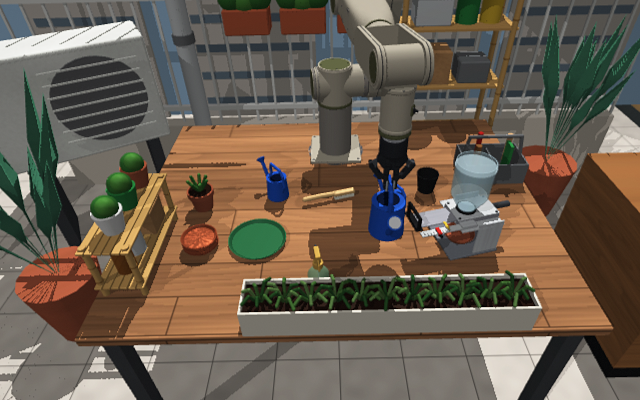

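The can (at pixel 388,210) hangs upright from the gripper, clear of the table. Next I carry it to the tray.

```bash
python3 -m pendant '[{"x":-0.002,"y":0.012,"z":0,"ax":0,"ay":0,"az":0},{"x":-0.007,"y":0.037,"z":0,"ax":0,"ay":0,"az":0},{"x":-0.013,"y":0.072,"z":0,"ax":0,"ay":0,"az":0},{"x":-0.019,"y":0.108,"z":0,"ax":0,"ay":0,"az":0},{"x":-0.026,"y":0.144,"z":0,"ax":0,"ay":0,"az":0},{"x":-0.032,"y":0.18,"z":0,"ax":0,"ay":0,"az":0},{"x":-0.038,"y":0.216,"z":0,"ax":0,"ay":0,"az":0},{"x":-0.044,"y":0.247,"z":0,"ax":0,"ay":0,"az":0},{"x":-0.048,"y":0.272,"z":0,"ax":0,"ay":0,"az":0},{"x":-0.052,"y":0.292,"z":0,"ax":0,"ay":0,"az":0}]'
python3 -m pendant '[{"x":-0.003,"y":0.016,"z":0,"ax":0,"ay":0,"az":0},{"x":-0.008,"y":0.04,"z":0,"ax":0,"ay":0,"az":0},{"x":-0.013,"y":0.07,"z":0,"ax":0,"ay":0,"az":0},{"x":-0.018,"y":0.1,"z":0,"ax":0,"ay":0,"az":0},{"x":-0.022,"y":0.12,"z":0,"ax":0,"ay":0,"az":0},{"x":-0.024,"y":0.134,"z":0,"ax":0,"ay":0,"az":0},{"x":-0.024,"y":0.134,"z":0,"ax":0,"ay":0,"az":0},{"x":-0.024,"y":0.134,"z":0,"ax":0,"ay":0,"az":0},{"x":-0.024,"y":0.134,"z":0,"ax":0,"ay":0,"az":0}]'
python3 -c "
from h import *
delta([.575,-.282,.162],-1.3)"
```

```text
time_s: 6.72
tcp_pos: [0.5977, -0.1517, 0.2722]
eef_rot: [-180.0, 0.3, -1.4]
contact_force: [0.3, 0.6, -3.8]
width: 0.0117
time_s: 7.47
tcp_pos: [0.5729, -0.2815, 0.274]
eef_rot: [-179.9, 0.1, -1.2]
contact_force: [0.5, 0.0, -2.3]
width: 0.012
t 7.47 tcp [ 0.5729 -0.2815  0.274 ] [-179.9138    0.0889   -1.2361] w 0.011969458763035975 F [ 0.4632  0.0294 -2.2788]
shift [0.0023 0.0006 0.112 ] turn [-0.0861  0.089   0.0638]
```

```bash
python3 -m pendant '[{"x":0.002,"y":0,"z":0.015,"ax":0,"ay":0,"az":0},{"x":0.002,"y":0,"z":0.04,"ax":0,"ay":0,"az":0},{"x":0.002,"y":0,"z":0.07,"ax":0,"ay":0,"az":0},{"x":0.002,"y":0,"z":0.09,"ax":0,"ay":0,"az":0},{"x":0.002,"y":0,"z":0.1,"ax":0,"ay":0,"az":0},{"x":0.002,"y":0,"z":0.106,"ax":0,"ay":0,"az":0},{"x":0.002,"y":0,"z":0.109,"ax":0,"ay":0,"az":0},{"x":0.002,"y":0,"z":0.109,"ax":0,"ay":0,"az":0},{"x":0.002,"y":0,"z":0.109,"ax":0,"ay":0,"az":0}]'
python3 -m pendant '[{"x":0,"y":0,"z":0.001,"ax":0,"ay":0,"az":0},{"x":0,"y":0,"z":0.002,"ax":0,"ay":0,"az":0},{"x":0,"y":0,"z":0.003,"ax":0,"ay":0,"az":0},{"x":0,"y":0,"z":0.003,"ax":0,"ay":0,"az":0}]'
python3 -c "
from h import *
delta([.575,-.282,.162],-1.3)"
```

```text
time_s: 8.22
tcp_pos: [0.5761, -0.2826, 0.168]
eef_rot: [179.9, -0.1, -1.2]
contact_force: [1.0, -0.4, -1.9]
width: 0.0119
time_s: 8.55
tcp_pos: [0.5752, -0.2824, 0.1634]
eef_rot: [180.0, -0.0, -1.3]
contact_force: [-0.3, -0.0, -3.9]
width: 0.0117
t 8.55 tcp [ 0.5752 -0.2824  0.1634] [179.9926  -0.0116  -1.2527] w 0.011699914799693904 F [-0.3145 -0.0126 -3.9055]
shift [-0.0002 -0.0004  0.0014] turn [ 0.0074 -0.0116  0.0473]
```

Still hanging (about 3.9 N), so I lower it until there is contact.

```bash
python3 -m pendant '[{"x":0,"y":0,"z":0.001,"ax":0,"ay":0,"az":0},{"x":0,"y":0,"z":0.002,"ax":0,"ay":0,"az":0},{"x":0,"y":0,"z":0.0025,"ax":0,"ay":0,"az":0},{"x":0,"y":0,"z":0.0025,"ax":0,"ay":0,"az":0}]'
python3 -c "
from h import *
delta([.575,-.282,.162],-1.3)"
```

```text
time_s: 8.88
tcp_pos: [0.5755, -0.2829, 0.1618]
eef_rot: [179.9, -0.1, -1.3]
contact_force: [-2.0, -1.2, 4.0]
width: 0.0117
t 8.88 tcp [ 0.5755 -0.2829  0.1618] [179.9361  -0.0705  -1.2605] w 0.011726762104403033 F [-2.0053 -1.2312  3.9872]
shift [-0.0006 -0.0009 -0.0002] turn [ 0.0639 -0.0705  0.0395]
```

```bash
python3 -m pendant '[{"x":0,"y":0,"z":0,"ax":0,"ay":0,"az":0},{"x":0,"y":0,"z":0,"ax":0,"ay":0,"az":0},{"x":0,"y":0,"z":0,"ax":0,"ay":0,"az":0},{"x":0,"y":0,"z":0,"ax":0,"ay":0,"az":0},{"x":0,"y":0,"z":0,"ax":0,"ay":0,"az":0},{"x":0,"y":0,"z":0,"ax":0,"ay":0,"az":0}]' 0.055
python3 -m pendant '[{"x":0,"y":0,"z":-0.01,"ax":0,"ay":0,"az":0},{"x":0,"y":0,"z":-0.03,"ax":0,"ay":0,"az":0},{"x":0,"y":0,"z":-0.06,"ax":0,"ay":0,"az":0},{"x":0,"y":0,"z":-0.1,"ax":0,"ay":0,"az":0},{"x":0,"y":0,"z":-0.13,"ax":0,"ay":0,"az":0},{"x":0,"y":0,"z":-0.13,"ax":0,"ay":0,"az":0}]'
python3 - <<'E'
from h import *
# view position for the dispenser: TCP short of the handle, above
delta([.56,.19,.30],12.6)
im,d,K,T=snap("scene","pics/s4.png"); P=cloud(d,K,T)
b=mask(im,(105,120,40),(128,255,255))&(d>0)&(np.hypot(P[...,0]-.575,P[...,1]+.282)<.2)&(P[...,2]>.02)
t=P[b]; print("can",t.min(0),t.max(0)); t=t[(t[:,2]>.17)&(t[:,0]<.66)]; print(len(t),t.mean(0),np.percentile(t[:,2],98))
E
```

```text
time_s: 9.38
tcp_pos: [0.5752, -0.2823, 0.1606]
eef_rot: [-180.0, 0.0, -1.2]
contact_force: [0.4, 0.6, 0.4]
width: 0.0552
time_s: 9.88
tcp_pos: [0.5778, -0.2839, 0.3011]
eef_rot: [179.6, -0.7, -1.2]
contact_force: [0.3, 0.0, 1.8]
width: 0.0549
t 9.88 tcp [ 0.5778 -0.2839  0.3011] [179.6212  -0.6736  -1.2453] w 0.05491853254180596 F [0.2616 0.0297 1.7698]
shift [-0.0281 -0.4733 -0.0023] turn [  0.4583  -0.6246 -13.8474]
can [ 0.5072 -0.3316  0.0202] [ 0.7336 -0.231   0.356 ]
96 [ 0.5859 -0.2822  0.1863] 0.19148519689620994
```

View pics/s4.png

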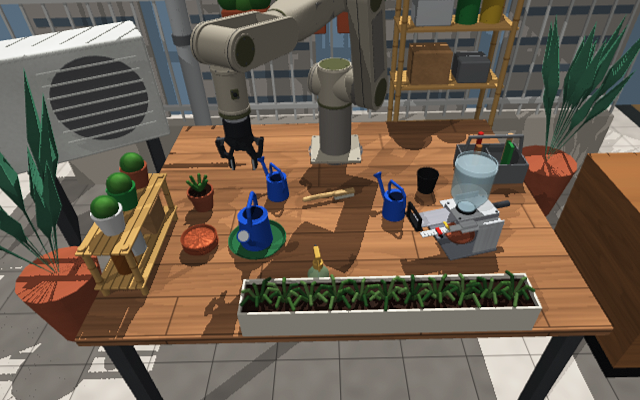

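The can stands upright inside the green tray (pixel 255,230), gripper clear. Next I go to a viewpoint over the slide.

```bash
python3 -c "
from h import *
delta([.67,.20,.33],12.6)"
python3 -m pendant '[{"x":0,"y":-0.02,"z":-0.03,"ax":0,"ay":0,"az":0},{"x":0.08,"y":-0.485,"z":-0.03,"ax":0,"ay":0,"az":-13.8},{"x":0.08,"y":-0.485,"z":-0.03,"ax":0,"ay":0,"az":-13.8},{"x":0.08,"y":-0.485,"z":-0.03,"ax":0,"ay":0,"az":-13.8},{"x":0.08,"y":-0.485,"z":-0.03,"ax":0,"ay":0,"az":-13.8},{"x":0.08,"y":-0.485,"z":-0.03,"ax":0,"ay":0,"az":-13.8},{"x":0.08,"y":-0.485,"z":-0.03,"ax":0,"ay":0,"az":-13.8},{"x":0.08,"y":-0.485,"z":-0.03,"ax":0,"ay":0,"az":-13.8},{"x":0.08,"y":-0.485,"z":-0.03,"ax":0,"ay":0,"az":-13.8},{"x":0.08,"y":-0.485,"z":-0.03,"ax":0,"ay":0,"az":-13.8}]' 0.05
python3 -c "
from h import *
delta([.67,.20,.33],12.6)"
```

```text
t 9.93 tcp [ 0.5772 -0.2835  0.2976] [179.718   -0.5024  -1.2446] w 0.05489020156529509 F [ 0.4844 -0.4809  0.3311]
shift [ 0.0826 -0.4852 -0.0341] turn [  0.3414  -0.4659 -13.8457]
time_s: 10.77
tcp_pos: [0.6469, 0.1078, 0.3202]
eef_rot: [-180.0, 0.1, 12.5]
contact_force: [1.1, -1.3, 0.4]
width: 0.0501
t 10.77 tcp [0.6469 0.1078 0.3202] [-179.9933    0.0572   12.5483] w 0.05011295810239638 F [ 1.116  -1.2618  0.3744]
shift [ 0.0426 -0.085  -0.0099] turn [-0.0067  0.0572 -0.0517]
```

```bash
python3 -m pendant '[{"x":0.043,"y":-0.085,"z":-0.01,"ax":0,"ay":0,"az":0},{"x":0.043,"y":-0.085,"z":-0.01,"ax":0,"ay":0,"az":0},{"x":0.043,"y":-0.085,"z":-0.01,"ax":0,"ay":0,"az":0},{"x":0.043,"y":-0.085,"z":-0.01,"ax":0,"ay":0,"az":0},{"x":0.043,"y":-0.085,"z":-0.01,"ax":0,"ay":0,"az":0},{"x":0.043,"y":-0.085,"z":-0.01,"ax":0,"ay":0,"az":0},{"x":0.043,"y":-0.085,"z":-0.01,"ax":0,"ay":0,"az":0}]'
python3 - <<'E'
from h import *
delta([.63,.23,.25],12.6)
im,d,K,T=snap("wrist","pics/w2.png"); np.savez("w2.npz",im=im,d=d,K=K,T=T); P=cloud(d,K,T); ok=d>0
for nm,lo,hi in [("yellow",(20,110,110),(36,255,255)),("red",(0,170,110),(6,255,255))]:
    m=mask(im,lo,hi)&ok&(np.hypot(P[...,0]-.66,P[...,1]-.3)<.08)&(P[...,2]>.1)
    v,u=np.where(m); t=P[m]; print(nm,len(t),t.mean(0),t.min(0),t.max(0),"px",u.min(),u.max(),v.min(),v.max())
k=mask(im,(0,0,0),(180,255,60))&ok&(np.hypot(P[...,0]-.63,P[...,1]-.23)<.07)&(P[...,2]>.165)&(P[...,2]<.185)
t=P[k]; print("bar",len(t),t.mean(0),t.min(0),t.max(0)); c=t[:,:2]-t[:,:2].mean(0); w,V=np.linalg.eigh(c.T@c); print(V[:,1],c@V[:,1]@np.zeros(len(c)) if 0 else (np.ptp(c@V[:,1]),np.ptp(c@V[:,0])))
E
```

```text
time_s: 11.35
tcp_pos: [0.6706, 0.1965, 0.3305]
eef_rot: [180.0, 0.0, 12.5]
contact_force: [-0.5, -0.9, 0.0]
width: 0.05
t 11.35 tcp [0.6706 0.1965 0.3305] [179.9796   0.0395  12.456 ] w 0.04996165660015323 F [-0.4564 -0.8726  0.0418]
shift [-0.0324 -0.0415  0.0805] turn [ 0.0204  0.0395 -0.144 ]
yellow 214 [0.6546 0.3312 0.1289] [0.6383 0.3238 0.1234] [0.674  0.3382 0.1314] px 190 199 145 177
red 247 [0.6767 0.3032 0.1271] [0.6622 0.2944 0.1231] [0.6901 0.3112 0.13  ] px 217 229 136 161
bar 67 [0.6023 0.2242 0.1716] [0.5896 0.2182 0.1676] [0.6399 0.2397 0.175 ]
[-0.9284 -0.3715] (np.float64(0.05322312459566872), np.float64(0.013615756911127772))
```

View pics/w2.png

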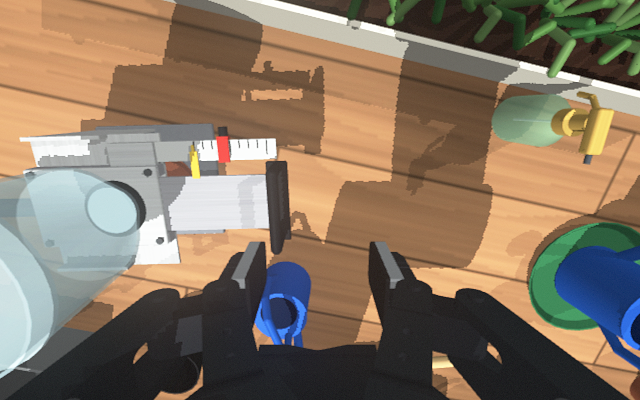

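```bash
python3 - <<'E'
from h import *
im,d,K,T=load("w2"); P=cloud(d,K,T); print(K[0,0],K[1,1])
v,u=np.mgrid[:400,:640]
def fit(t,n):
    c=t[:,:2].mean(0); w,V=np.linalg.eigh(np.cov((t[:,:2]-c).T)); a=V[:,1]*np.sign(V[0,1]); l=(t[:,:2]-c)@a; s=(t[:,:2]-c)@V[:,0]
    print(n,len(t),"mid",c+a*(l.max()+l.min())/2,"yaw",np.degrees(np.arctan2(a[1],a[0])),"len",np.ptp(l),"wid",np.ptp(s),"z",np.percentile(t[:,2],[5,50,95]))
m=(u>255)&(u<300)&(v>150)&(v<262)&(d>0)&(P[...,2]>.16)&(P[...,2]<.19)
fit(P[m],"bar"); m2=m&(P[...,2]>.169); fit(P[m2],"bartop")
g=cv2.cvtColor(im,cv2.COLOR_RGB2GRAY)
m=(u>195)&(u<280)&(v>130)&(v<166)&(g>200)&(d>0); fit(P[m],"scale")
y=mask(im,(20,110,110),(36,255,255))&(d>0)&(abs(u-195)<15)&(abs(v-160)<25); r=mask(im,(0,170,110),(6,255,255))&(d>0)&(abs(u-223)<15)&(abs(v-148)<20)
fit(P[y],"yellow"); fit(P[r],"red")
a=cv2.resize(im[110:270,130:310],None,fx=4,fy=4,interpolation=cv2.INTER_CUBIC); cv2.imwrite("pics/crop2.png",cv2.cvtColor(a[:600],cv2.COLOR_RGB2BGR))
E
```

```text
314.55139892516956 314.55139892516956
bar 1018 mid [0.6311 0.2319] yaw 13.926109286530467 len 0.09083885998950808 wid 0.012079077102951096 z [0.1693 0.173  0.1748]
bartop 973 mid [0.631 0.232] yaw 13.9953449582452 len 0.09052879138099844 wid 0.012045039913657695 z [0.1699 0.1731 0.1748]
scale 1264 mid [0.6734 0.3041] yaw -74.7047728356854 len 0.11889473536748095 wid 0.04210055210659497 z [0.1227 0.1241 0.1255]
yellow 223 mid [0.637 0.341] yaw -26.87486720605052 len 0.07160734685901554 wid 0.03821943689981482 z [0.1239 0.129  0.1303]
red 248 mid [0.6762 0.3033] yaw 13.263457457053475 len 0.02690207848863367 wid 0.05255192589855895 z [0.1258 0.127  0.1283]
```

View pics/crop2.png

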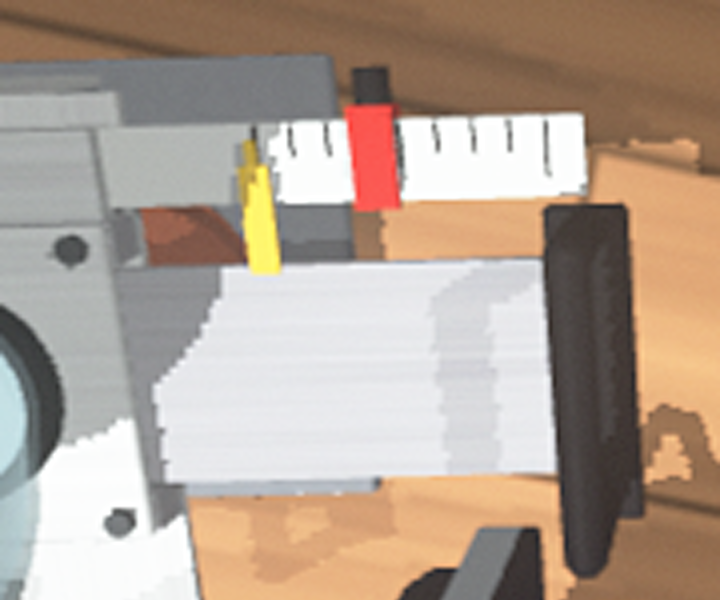

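The pointer (crop 252,150) is about 33 mm short of the marker (crop 373,155), counted on the 36 px per 10 mm ticks; the depth data give 32.5 mm. The bar middle is at (0.631, 0.232), top z 0.175, and the measured 12 mm width matches.

```bash
python3 -c "
from h import *
delta([.631,.232,.22],14)"
python3 -m pendant '[{"x":-0.031,"y":-0.043,"z":0.02,"ax":0,"ay":0,"az":-1.5},{"x":-0.031,"y":-0.043,"z":0.05,"ax":0,"ay":0,"az":-1.5},{"x":-0.031,"y":-0.043,"z":0.08,"ax":0,"ay":0,"az":-1.5},{"x":-0.031,"y":-0.043,"z":0.1,"ax":0,"ay":0,"az":-1.5},{"x":-0.031,"y":-0.043,"z":0.11,"ax":0,"ay":0,"az":-1.5},{"x":-0.031,"y":-0.043,"z":0.11,"ax":0,"ay":0,"az":-1.5},{"x":-0.031,"y":-0.043,"z":0.11,"ax":0,"ay":0,"az":-1.5}]'
python3 -c "
from h import *
delta([.631,.232,.149],14)"
```

```text
t 11.4 tcp [0.6707 0.1964 0.3307] [179.9865   0.0192  12.442 ] w 0.0499971232686218 F [ 0.3277 -0.2222 -0.0676]
shift [-0.0311 -0.0433  0.1107] turn [ 0.0132  0.0194 -1.558 ]
time_s: 11.98
tcp_pos: [0.6314, 0.2325, 0.2214]
eef_rot: [180.0, -0.0, 14.0]
contact_force: [0.2, 0.7, 1.3]
width: 0.0496
t 11.98 tcp [0.6314 0.2325 0.2214] [179.9981  -0.0062  13.9841] w 0.04964821179165295 F [0.237  0.6964 1.3162]
shift [-0.0005  0.0003  0.0724] turn [ 0.0019 -0.0062 -0.0159]
```

```bash
python3 -m pendant '[{"x":0,"y":0,"z":0.02,"ax":0,"ay":0,"az":0},{"x":0,"y":0,"z":0.04,"ax":0,"ay":0,"az":0},{"x":0,"y":0,"z":0.055,"ax":0,"ay":0,"az":0},{"x":0,"y":0,"z":0.065,"ax":0,"ay":0,"az":0},{"x":0,"y":0,"z":0.071,"ax":0,"ay":0,"az":0},{"x":0,"y":0,"z":0.071,"ax":0,"ay":0,"az":0},{"x":0,"y":0,"z":0.071,"ax":0,"ay":0,"az":0}]'
python3 -c "
from h import *
delta([.631,.232,.149],14)"
```

```text
time_s: 12.57
tcp_pos: [0.6319, 0.2333, 0.1511]
eef_rot: [-180.0, -0.1, 14.0]
contact_force: [-0.5, -0.6, 0.4]
width: 0.0499
t 12.57 tcp [0.6319 0.2333 0.1511] [-179.996    -0.0937   14.036 ] w 0.04989672294976429 F [-0.4612 -0.5516  0.4403]
shift [-0.0012  0.0011  0.0021] turn [-0.004  -0.0937  0.036 ]
```

No contact on the way down. Closing on the bar.

```bash
python3 -m pendant '[{"x":0,"y":0.001,"z":0.001,"ax":0,"ay":0,"az":0},{"x":0,"y":0.001,"z":0.001,"ax":0,"ay":0,"az":0},{"x":0,"y":0.001,"z":0.001,"ax":0,"ay":0,"az":0},{"x":0,"y":0.001,"z":0.001,"ax":0,"ay":0,"az":0},{"x":0,"y":0.001,"z":0.001,"ax":0,"ay":0,"az":0},{"x":0,"y":0.001,"z":0.001,"ax":0,"ay":0,"az":0},{"x":0,"y":0.001,"z":0.001,"ax":0,"ay":0,"az":0}]' 0 80
python3 - <<'E'
from h import *
delta([.631,.232,.149],14)
im,d,K,T=snap("scene"); np.savez("s5.npz",im=im,d=d,K=K,T=T)
im,d,K,T=snap("wrist"); np.savez("w5.npz",im=im,d=d,K=K,T=T)
im,d,K,T=snap("top"); np.savez("t5.npz",im=im,d=d,K=K,T=T)
E
```

```text
time_s: 13.15
tcp_pos: [0.6318, 0.233, 0.1499]
eef_rot: [-180.0, -0.1, 14.1]
contact_force: [-1.6, 3.2, 5.2]
width: 0.0096
t 13.15 tcp [0.6318 0.233  0.1499] [-179.9587   -0.096    14.0699] w 0.009623053651565464 F [-1.6475  3.1826  5.1567]
shift [-0.001   0.0008  0.0009] turn [-0.0414 -0.0959  0.0699]
```

```bash
python3 -m pendant '[{"x":0,"y":0.003,"z":0,"ax":0,"ay":0,"az":0},{"x":0,"y":0.008,"z":0,"ax":0,"ay":0,"az":0},{"x":0,"y":0.014,"z":0,"ax":0,"ay":0,"az":0},{"x":0,"y":0.02,"z":0,"ax":0,"ay":0,"az":0},{"x":0,"y":0.026,"z":0,"ax":0,"ay":0,"az":0},{"x":0,"y":0.03,"z":0,"ax":0,"ay":0,"az":0},{"x":0,"y":0.033,"z":0,"ax":0,"ay":0,"az":0},{"x":0,"y":0.033,"z":0,"ax":0,"ay":0,"az":0},{"x":0,"y":0.033,"z":0,"ax":0,"ay":0,"az":0},{"x":0,"y":0.033,"z":0,"ax":0,"ay":0,"az":0}]'
cat > meas.py <<'E'
from h import *
delta([.631,.232,.149],14)
p=np.array([np.sin(np.radians(14)),-np.cos(np.radians(14))])
tiles=[]
for n in ["wrist","scene","top"]:
    im,d,K,T=snap(n); P=cloud(d,K,T); o={}
    for nm,lo,hi in [("y",(20,110,100),(36,255,255)),("r",(0,170,100),(6,255,255))]:
        m=mask(im,lo,hi)&(d>0)&(np.hypot(P[...,0]-.67,P[...,1]-.3)<.07)&(P[...,2]>.115)&(P[...,2]<.15)
        t=P[m]; o[nm]=t.mean(0) if len(t) else np.zeros(3); print(n,nm,len(t),o[nm])
    print("  remaining",(o["r"]-o["y"])[:2]@p)
    c=pix([.67,.3,.127],K,T).astype(int); h={"wrist":60,"scene":25,"top":25}[n]
    x0,y0=max(c[0]-h,0),max(c[1]-h,0); a=im[y0:y0+2*h,x0:x0+2*h]
    tiles.append(cv2.resize(a,(400,400) if n=="wrist" else (200,200),interpolation=cv2.INTER_CUBIC))
a=np.hstack([tiles[0],np.vstack(tiles[1:])]); import sys; cv2.imwrite(sys.argv[1],cv2.cvtColor(a,cv2.COLOR_RGB2BGR))
E
python3 meas.py pics/m1.png
```

```text
time_s: 14.13
tcp_pos: [0.6396, 0.2015, 0.1499]
eef_rot: [-179.9, -0.1, 14.1]
contact_force: [-1.4, 3.5, 6.5]
width: 0.009
t 14.13 tcp [0.6396 0.2015 0.1499] [-179.9158   -0.0926   14.083 ] w 0.00898056232553591 F [-1.4325  3.4695  6.4671]
shift [-0.001  -0.0317  0.001 ] turn [-0.0843 -0.0926  0.0831]
wrist y 1009 [0.6627 0.2996 0.129 ]
wrist r 462 [0.6833 0.3056 0.1268]
  remaining -0.0008584935453830232
scene y 19 [0.6612 0.2989 0.1304]
scene r 11 [0.6826 0.3035 0.1273]
  remaining 0.0007479765145149356
top y 33 [0.6597 0.2987 0.1285]
top r 10 [0.6839 0.3063 0.1274]
  remaining -0.0015140355316970427
```

View pics/m1.png

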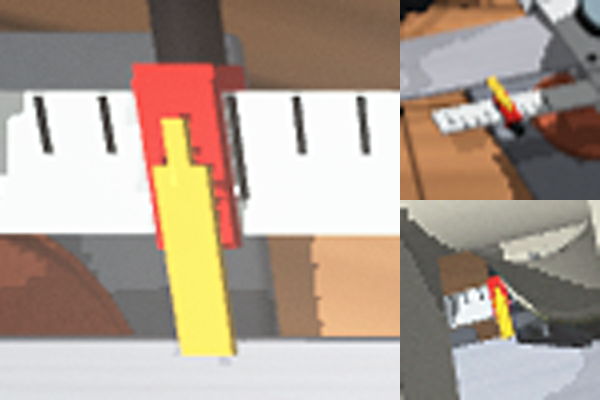

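The pointer tip (tile 174,120) lies over the red marker's top face (140–220); the measured offset is at most about 1.5 mm in all three cameras. Last check before handing in: is the hold steady, and is the can still in place?

```bash
python3 -m pendant '[{"x":0,"y":0,"z":0,"ax":0,"ay":0,"az":0},{"x":0,"y":0,"z":0,"ax":0,"ay":0,"az":0},{"x":0,"y":0,"z":0,"ax":0,"ay":0,"az":0},{"x":0,"y":0,"z":0,"ax":0,"ay":0,"az":0},{"x":0,"y":0,"z":0,"ax":0,"ay":0,"az":0},{"x":0,"y":0,"z":0,"ax":0,"ay":0,"az":0}]'
python3 meas.py pics/m2.png
python3 - <<'E'
from h import *
im,d,K,T=snap("scene","pics/s6.png"); P=cloud(d,K,T)
b=mask(im,(105,120,40),(128,255,255))&(d>0)&(np.hypot(P[...,0]-.575,P[...,1]+.282)<.17)&(P[...,2]>.17)&(P[...,0]<.64)
print("can bar",P[b].mean(0),np.percentile(P[b][:,2],98))
im0,d0,_,_=load("scene2")
# change in height outside can/tray/slide/arm
for nm,c in [("mister",(.76,-.06)),("saucers",(.59,-.44)),("succulent",(.43,-.46)),("brush",(.38,.0)),("pot",(.33,.3)),("can s1",(.45,.185)),("can s2",(.32,-.23))]:
    P0=cloud(d0,K,T); m=(np.hypot(P0[...,0]-c[0],P0[...,1]-c[1])<.08)&(P0[...,2]>.015)
    print(nm,m.sum(),"changed",(abs(d-d0)[m]>.02).mean())
E
```

```text
time_s: 14.78
tcp_pos: [0.6396, 0.2016, 0.1499]
eef_rot: [-179.9, -0.1, 14.1]
contact_force: [-2.3, 5.5, 5.9]
width: 0.0093
t 14.78 tcp [0.6396 0.2016 0.1499] [-179.9204   -0.0916   14.0896] w 0.009253250426768375 F [-2.3181  5.4633  5.9463]
shift [-0.0009 -0.0316  0.001 ] turn [-0.0797 -0.0915  0.0897]
wrist y 1011 [0.6627 0.2997 0.129 ]
wrist r 468 [0.6834 0.3055 0.1269]
  remaining -0.0006765447677578918
scene y 19 [0.6611 0.299  0.1303]
scene r 12 [0.6822 0.303  0.1273]
  remaining 0.001180448543127771
top y 33 [0.6597 0.2987 0.1287]
top r 10 [0.6843 0.3067 0.1262]
  remaining -0.0017947559912152061
can bar [ 0.5847 -0.2828  0.1847] 0.19073641356588095
mister 509 changed 0.005893909626719057
saucers 856 changed 0.002336448598130841
succulent 555 changed 0.0036036036036036037
brush 203 changed 0.009852216748768473
pot 338 changed 0.4408284023668639
can s1 689 changed 0.5355587808417998
can s2 615 changed 0.00975609756097561
```

View pics/s6.png

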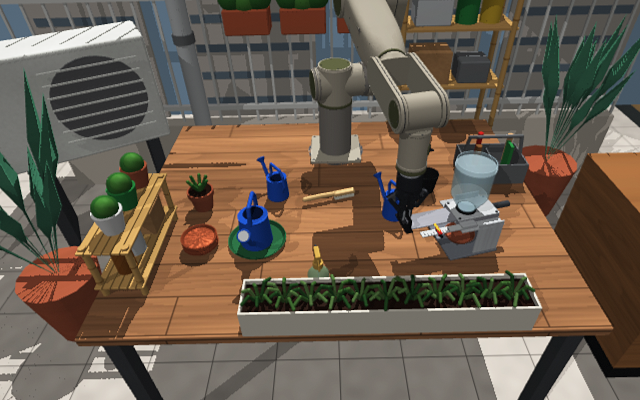

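The hold is steady, the can stands in the tray, and the only "changed" areas (pot, nearby small can) are hidden behind the arm.

```bash
python3 -c "
from cell import job
print(job.job_done())"
```

```text
the job is handed in; nothing more can be done
None
```

I set the large blue watering can down upright in the green drip tray and let go of it. Then I gripped the black handle, drew the slide out about 32 mm and handed the job in at about 15 s, still holding it.

- **Pointer:** all three cameras put the pointer tip over the red marker, within about 2 mm of its middle. They disagreed slightly (−0.7, +1.2 and −1.8 mm), because the pointer hides part of the marker.
- **Hold:** it was steady over the last 0.6 s, with about 6 N of pull and the arm unmoved.
- **Can:** it stands upright in the tray, within a few millimetres of the centre; its bar height in the last picture read a few millimetres high.
- **Other things:** the mister, saucers, succulent, brush and the far small can are unchanged. The nursery pot and the nearer small can were partly behind the arm, so I could not fully check them. I did not check the feed saucer separately. I felt no unexpected contact at any point.

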